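# Fill the free places in the gift row

## Robot

A 6-joint arm with a two-finger parallel gripper is mounted at the origin on a cart in front of the work surface, level with it; the furniture and walls round the work are solid. World frame = base frame: x ahead of the robot, y to its left, z up, the work surface at z = 0. Lengths are in m, angles in rad, forces in N, time in s.
With the tool pointing down it reaches from about 0.325 to 0.85 m from the base axis. Payload 4.4 kg.
Tool frame: the origin (TCP) lies at the very end of the fingers, on their centre line; the grasp point (between the pads) lies 19 mm behind it (ctrl.grip_depth is the distance from the TCP to the grasp point, in m); z points along the fingers, y is the direction in which the jaws open and shut (so a half turn about z gives the same grasp; the last joint's range is limited). The gripper opens to 94 mm and grips with 3 to 60 N. Pads are 16 mm wide; open, the fingers measure 119 mm over their backs; the gripper's body (75 mm by 177 mm) begins 78 mm behind the grasp point.
Start: joints at [-1.369, 0.207, 1.542, -0, 1.393, -0.15], TCP at [0.198, -0.54, 0.205] pointing down, gripper open.
Joint ranges: [-2.73, 2.73], [-0.86, 2.22], [0.23, 2.46], [-1.11, 4.25], [0.08, 2.63], [-2.82, 2.82]. Speed limits (rad/s): [2.79, 2.79, 3.14, 3.14, 3.14, 3.14].

## Interface

Orientations are given as a unit quaternion [x, y, z, w].
In Python, from rig import ctrl gives the robot as it stands. Calls block until the motion is done:
- ctrl.move_pose(position, orientation): joint-space move of the TCP to a pose.
- ctrl.move_linear(position, rotation=None, v=0.15, max_force=None): straight line of the TCP; rotation=None keeps the orientation; v is the mean speed in m/s. With max_force (N) it stops when the force on the tool has changed by that much, and returns True; else False.
- ctrl.set_joints(angles): joint-space move.
- ctrl.grip(opening, grip_force=None): opening from 0.0 (shut) to 1.0 (fully open); grip_force is the grip in N (None keeps the last); returns when the fingers have stopped.
- ctrl.sleep(seconds).
- ctrl.solve_ik(position, orientation): joint angles nearest the present ones, or None.
- ctrl.read_camera(name): name is "side" or "top" or "wrist"; returns a dict with "pixels" (480x640x3 uint8, blue, green, red), "fovy" (degrees; the focal length in pixels is half the picture's height over the tangent of half this angle, whatever the lens; pixels are square), "cx", "cy" (the principal point, pixels), "distortion" ([k1, k2, p1, p2, k3] as OpenCV has them; the pictures are not rectified), "position" and "rotation" of the camera in the world; the wrist camera has in their place "T_tool_cam" (4x4, takes a point from camera to tool coordinates, whose origin is the TCP and whose axes are the flange's). Camera axes: x right, y down, z forward; pixel columns grow to the right and rows downward; lengths in m; the calibration is good to about 2 mm. A picture is of the moment at which its call begins: read the wrist's pose just before it. There is no depth.
A pose or a line that the arm cannot do raises ctrl.MotionError and nothing moves.
- ctrl.hand_in(): hands the job in, once; it reports no verdict.
Readings, each from a call of its own:
- ctrl.current_clock(): time.
- ctrl.current_q(): joint angles.
- ctrl.current_qvel(): joint speeds.
- ctrl.current_tau(): joint torques, N m.
- ctrl.current_tool_pos(): TCP position.
- ctrl.current_ee_rot(): TCP orientation.
- ctrl.current_wrist_force(): force on the tool from outside, world axes, zero at the start.
- ctrl.current_ft_torque(): the same for the moment, N m.
- ctrl.current_grip_width(): opening from 0.0 (shut) to 1.0 (fully open).
Only numpy, scipy, OpenCV 4.12 (cv2) and the standard library are available. Lean on these libraries where they do the work, as an engineer would, in place of code of your own. Each camera call takes 0.05 s, during which the arm holds its last target. There are 200 camera calls.

## Task

Complete the gift row in the wooden display rail: slide the brown gift with the green ribbon along the table into free room in the row, without lifting or tipping it because its lid is loose, and put the tan soap bar flat into free room too. Both should end square to the rail and pushed back against its back bar, not touching each other or the things beside them. Do not bump or shift the things already in the row, and leave everything else on the table where it is.

Things in the scene. Friction and masses are not known exactly. Their poses are not given: they have to be found in the camera images.
- rail: low wooden rail fixed to the table, open to the front, no floor. Origin: on the table, middle of the back bar's inner face; x to the back, y to its left; the row stands at negative x. Inside y = -244 to 244 mm; back bar 34 mm high, 18 thick; end pieces 24 high, to x = -95. Two things fill two of four places (centres y about -183, -61, 61, 183, x -36); one is free in each half, so free room is one long gap or two
- kraft_gift: brown paper gift box with green ribbon and bow. Box 85 mm (its x) x 115 mm (its y) x 45 mm high; the soft bow above it reaches 60 mm and is not solid. About 0.2 to 0.4 kg, slides easily. Origin: centre of the underside, axes along its sides. It starts on the table in front of the row, turned up to 0.5 rad
- soap_bar: tan bar of soap with a paper band, 53 mm (its x) x 77 mm (its y) x 24 mm high, rounded edges, about 0.12 kg. Origin: centre of the underside, axes along its sides. It starts flat on the table in front of the row, turned any way
- white_gift: white gift with red ribbon, already in the row, loose: box 60 mm (its x) x 85 mm (its y, along the rail) x 32 mm high, bow to 47 mm. Origin: centre of the underside. Square to the rail to 0.03 rad
- ink_tin: flat dark blue tin, already in the row, loose: 60 mm (its x) x 94 mm (its y, along the rail) x 18 mm high. Origin: centre of the underside. Square to the rail to 0.03 rad
- wood_bird: carved wooden bird, 55 x 109 x 54 mm, loose bystander at the left. Origin: underside
- toy_car: wooden toy car, 77 x 100 x 54 mm, loose bystander at the right. Origin: underside
- egg_cup: wooden egg cup, 50 mm across, 53 mm high, loose bystander at the front left. Origin: underside
- balm_tin: pink and white round tin, 67 mm across, 29 mm high, loose bystander standing between the brown gift and the soap. Origin: underside
- washi_tape: roll of tan tape lying flat, 96 mm across, 25 mm high, loose bystander at the front right. Origin: underside
Not all that is in view belongs to the job. Of the things that look like the ink_tin, take the one that is nearest to the robot's base at the start.

How it is judged:
By the outcome, as a careful person would: the job done as asked, in the order asked, and still so for the second after the job is handed in, with the robot touching nothing.
It also fails if it takes over 72 s, if anything falls off the work surface, if the arm or the gripper's body presses on something with over 40 N, if the wrist force passes 120 N, or if a joint passes its speed limit or range.

## Working session

There is one attempt and no reset: what is moved stays moved. The work goes in short steps, each a Python script; the robot and the scene stay as the last script left them, time stands still between calls to the robot, and variables do not carry over. Pictures are saved under pics/ and viewed, about 8 in all and at most 12, crops included, and the job is handed in when it is done.

```bash
mkdir -p pics; ls
cat > h.py <<'E'
import numpy as np, cv2
from rig import ctrl
from scipy.spatial.transform import Rotation as R
def cam(name):
    p=np.array(ctrl.current_tool_pos()); q=np.array(ctrl.current_ee_rot())
    c=ctrl.read_camera(name); h,w=c['pixels'].shape[:2]
    f=h/2/np.tan(np.radians(c['fovy'])/2)
    c['K']=np.array([[f,0,c['cx']],[0,f,c['cy']],[0,0,1]])
    if 'T_tool_cam' in c:
        T=np.array(c['T_tool_cam']); Rt=R.from_quat(q).as_matrix()
        c['R']=Rt@T[:3,:3]; c['t']=p+Rt@T[:3,3]
    else:
        r=np.array(c['rotation'],float); c['R']=R.from_quat(r).as_matrix() if r.size==4 else r.reshape(3,3)
        c['t']=np.array(c['position'],float)
    c['D']=np.array(c['distortion'],float)
    return c
def ray(c,uv,z):
    u=cv2.undistortPoints(np.array(uv,float).reshape(-1,1,2),c['K'],c['D']).reshape(-1,2)
    d=np.c_[u,np.ones(len(u))]@c['R'].T
    return c['t']+d*((z-c['t'][2])/d[:,2])[:,None]
def proj(c,P):
    P=np.array(P,float).reshape(-1,3)
    rv=cv2.Rodrigues(c['R'].T)[0]
    return cv2.projectPoints(P,rv,-c['R'].T@c['t'],c['K'],c['D'])[0].reshape(-1,2)
E
python3 - <<'E'
from h import *
import pickle
for n in('top','side'):
    c=cam(n); cv2.imwrite(f'pics/{n}0.png',c['pixels']); pickle.dump(c,open(n+'.pkl','wb'))
    print(n,c['t'],c['R'].round(3).tolist(),c['K'][0,0],c['D'])
print(ctrl.current_ee_rot(),ctrl.current_clock())
E
```

```text
pics
top [ 0.23383118 -0.14644177  1.63374973] [[0.365, -0.91, 0.197], [-0.931, -0.356, 0.082], [-0.004, -0.214, -0.977]] 566.7705807192025 [-0.0848646  0.         0.         0.         0.       ]
side [1.08452405 0.9958038  1.18746294] [[-0.889, 0.32, -0.328], [0.458, 0.629, -0.627], [0.006, -0.708, -0.706]] 585.8827464372151 [-0.07500858  0.          0.          0.          0.        ]
[ 9.84570812e-01  1.74983520e-01 -2.72727202e-06 -1.04086103e-03] 0.1
```

View pics/top0.png

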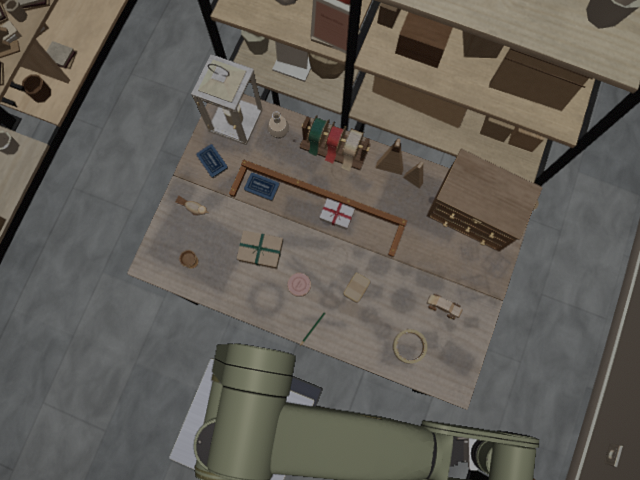

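View pics/side0.png

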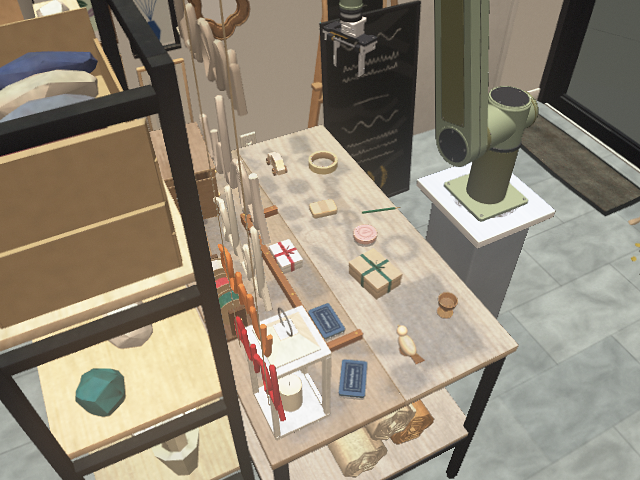

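The top view shows two blue tins. The one at (262,186) is inside the rail and nearer the base, so it is the ink_tin. The one at (212,161) is outside the rail and is a decoy. The other things:
- White gift at (338,212).
- Kraft gift at (261,250).
- Balm tin at (299,285).
- Soap at (356,288).

That leaves two free gaps, one between ink tin and white gift and one right of the white gift. I'll confirm with an enlarged crop and measure.

Run:
```python
from h import *
import pickle
c=pickle.load(open('top.pkl','rb')); im=c['pixels']
x0,y0=170,140
cr=cv2.resize(im[y0:y0+200,x0:x0+265],None,fx=3,fy=3,interpolation=cv2.INTER_CUBIC)
cv2.imwrite('pics/crop1.png',cr)
hsv=cv2.cvtColor(im,cv2.COLOR_BGR2HSV)
def show(nm,m,z,roi):
    mm=np.zeros_like(m); a,b,cc,d=roi; mm[b:d,a:cc]=m[b:d,a:cc]
    for k in cv2.findContours(mm,0,2)[0]:
        if cv2.contourArea(k)<60: continue
        r=cv2.minAreaRect(k); P=ray(c,cv2.boxPoints(r),z)
        print(nm,np.round(r[0],1),'ctr',P.mean(0)[:2].round(4),'sides',np.linalg.norm(P[1]-P[0]).round(4),np.linalg.norm(P[2]-P[1]).round(4),'dir',round(np.arctan2(*(P[1]-P[0])[1::-1]),3))
for px in [(250,243),(347,282),(300,190),(335,205),(262,186),(270,225),(375,270),(285,270)]: print(px,hsv[px[1],px[0]])
roi=(170,140,420,310)
H,S,V=cv2.split(hsv)
show('rail',((S>120)&(H<22)&(V>60)).astype('uint8')*255,.034,roi)
show('blue',((S>60)&(H>90)&(H<130)).astype('uint8')*255,.018,roi)
for q in [(237,165),(403,222)]: print(ray(c,[q],.034))
```

```text
(250, 243) [ 15  54 132]
(347, 282) [ 14  30 109]
(300, 190) [ 14  54 108]
(335, 205) [130   5 149]
(262, 186) [105  85  66]
(270, 225) [ 15  39 119]
(375, 270) [ 14  32 103]
(285, 270) [ 14  30 126]
rail [317.6 206.9] ctr [0.6694 0.0375] sides 0.1173 0.5238 dir 0.058
rail [331.4 150.8] ctr [0.8477 0.0597] sides 0.0722 0.0362 dir 0.304
blue [261.1 185.8] ctr [0.6728 0.2177] sides 0.0589 0.0944 dir 0.036
blue [211.6 160.4] ctr [0.6932 0.3897] sides 0.0576 0.0932 dir -0.57
[[0.70265558 0.30680189 0.034     ]]
[[ 0.71712162 -0.21512281  0.034     ]]
```

View pics/crop1.png

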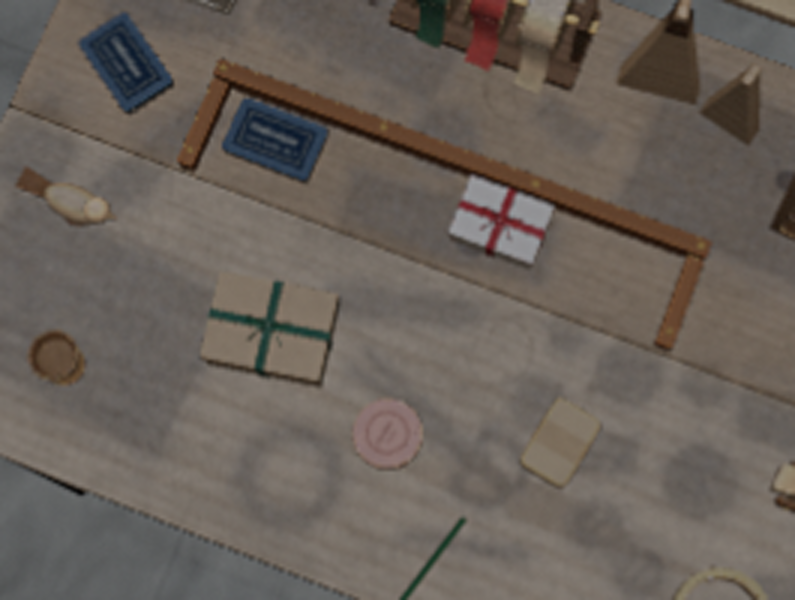

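The crop confirms the ink tin inside the rail at crop (275,138). The white gift is at (502,220), the kraft gift at (270,328), the soap at (561,443) and the balm tin at (388,434). I'll turn the corners into positions, then look from the wrist.

Run:
```python
from h import *
import pickle
c=pickle.load(open('top.pkl','rb'))
def w(pts,z): return ray(c,(np.array(pts,float)+.5)/3-.5+[170,140],z)
def box(n,pts,z):
    P=w(pts,z); e=[np.linalg.norm(P[i]-P[(i+1)%4]).round(4) for i in range(4)]
    print(n,P.mean(0).round(4),e,'yaw of 0->1',round(np.arctan2(*(P[1]-P[0]+P[2]-P[3])[1::-1]),3))
box('gift',[(216,272),(340,295),(322,383),(203,357)],.045)
box('soap',[(556,398),(602,430),(562,487),(522,458)],.024)
box('white',[(470,174),(554,203),(533,265),(450,234)],.032)
box('ink',[(244,98),(328,129),(308,181),(223,147)],.018)
a,b=w([(231,83),(693,258)],.034)[:,:2]; print('rail inner',a,b,np.linalg.norm(a-b),(a+b)/2,'yaw',np.arctan2(*(a-b)[::-1])-np.pi/2)
ry=np.arctan2(*(a-b)[::-1])-np.pi/2
from scipy.spatial.transform import Rotation as R
for p in [(.52,.13,.38),(.52,-.10,.38)]:
    q=(R.from_euler('z',ry)*R.from_quat([1,0,0,0])).as_quat()
    s=ctrl.solve_ik(p,q); print(s)
ctrl.move_pose([.45,.0,.42],q)
c=cam('wrist'); cv2.imwrite('pics/w1.png',c['pixels']); pickle.dump(c,open('w1.pkl','wb')); print(c['t'],c['R'].round(2).tolist(),ctrl.current_clock(),c['K'][0,0])
```

```text
gift [0.4896 0.1422 0.045 ] [np.float64(0.1223), np.float64(0.0873), np.float64(0.1169), np.float64(0.0842)] yaw of 0->1 -1.4
soap [ 0.489  -0.1563  0.024 ] [np.float64(0.0536), np.float64(0.0672), np.float64(0.0469), np.float64(0.0668)] yaw of 0->1 -1.823
white [ 0.6737 -0.0249  0.032 ] [np.float64(0.0874), np.float64(0.0662), np.float64(0.0865), np.float64(0.0642)] yaw of 0->1 -1.555
ink [0.6731 0.2162 0.018 ] [np.float64(0.0913), np.float64(0.0574), np.float64(0.0928), np.float64(0.0552)] yaw of 0->1 -1.58
rail inner [0.70632479 0.27676838] [ 0.70419858 -0.21246868] 0.48924167877685293 [0.70526168 0.03214985] yaw -0.004345948753850193
[ 8.34574792e-02  4.58956724e-02  1.36899990e+00 -4.44089210e-16
  1.72669708e+00  1.65859975e+00]
[-3.53502410e-01  3.14795738e-02  1.38391526e+00 -4.44089210e-16
  1.72619782e+00  1.22163987e+00]
[ 0.53403796 -0.00079335  0.59930764] [[-0.01, -0.96, -0.29], [-1.0, 0.01, 0.0], [0.0, 0.29, -0.96]] 2.4083 414.62456605899496
```

View pics/w1.png

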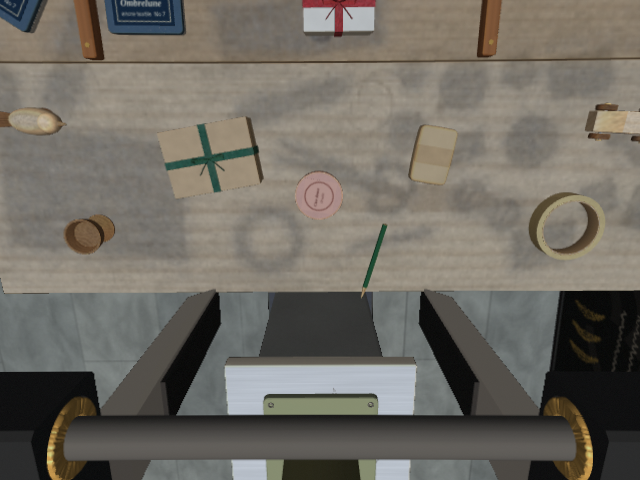

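The wrist view shows the gift's corners at about (157,132), (248,117), (263,182) and (178,198). The soap is centred near (433,154) and the balm tin at (319,194). I'll move the view forward to see the row too.

Run:
```python
from h import *
import pickle
c=pickle.load(open('w1.pkl','rb'))
def box(n,pts,z):
    P=ray(c,pts,z); e=[np.linalg.norm(P[i]-P[(i+1)%4]).round(4) for i in range(4)]
    print(n,P.mean(0).round(4),e,'yaw',round(np.arctan2(*(P[1]-P[0]+P[2]-P[3])[1::-1])+np.pi/2,3))
box('gift',[(157,132),(248,117),(263,182),(178,198)],.045)
P=ray(c,[(297,172),(343,194),(319,194)],.029);print(P)
hsv=cv2.cvtColor(c['pixels'],cv2.COLOR_BGR2HSV)
print(hsv[150,430],hsv[172,430],hsv[120,440],hsv[160,480],hsv[140,180],hsv[210,200])
ctrl.move_pose([.56,.03,.40],ctrl.current_ee_rot())
c=cam('wrist'); cv2.imwrite('pics/w2.png',c['pixels']); pickle.dump(c,open('w2.pkl','wb')); print(c['t'],ctrl.current_clock())
```

```text
gift [0.4893 0.1402 0.045 ] [np.float64(0.1191), np.float64(0.084), np.float64(0.1171), np.float64(0.0874)] yaw 0.165
[[ 4.68802730e-01  2.95843472e-02  2.90000000e-02]
 [ 4.38282424e-01 -3.33933813e-02  2.90000000e-02]
 [ 4.38491738e-01 -1.91131067e-04  2.90000000e-02]]
[ 18  71 148] [ 19  55 159] [ 17  37 146] [ 18  30 144] [ 18  59 155] [ 18  43 141]
[0.64466031 0.02937444 0.57830239] 2.9917
```

View pics/w2.png

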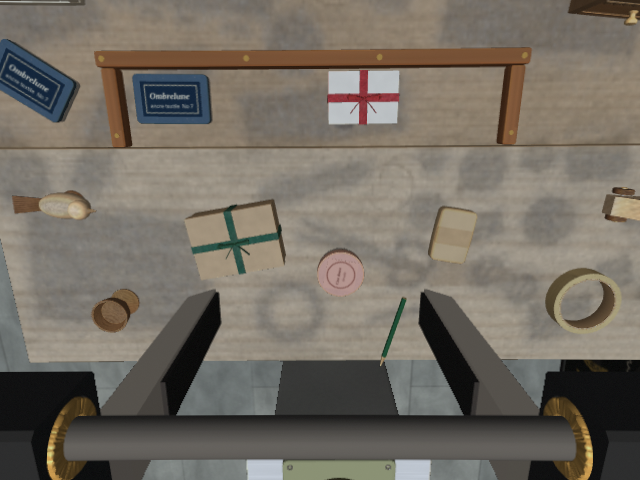

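This view has the whole rail from (96,57) to (530,55), the ink tin at (173,99), white gift at (364,97), gift at (236,239) and soap at (453,235). Now the exact numbers.

Run:
```python
from h import *
import pickle
c=pickle.load(open('w2.pkl','rb'))
def box(n,pts,z):
    P=ray(c,pts,z); e=[np.linalg.norm(P[i]-P[(i+1)%4]).round(4) for i in range(4)]
    print(n,P.mean(0).round(4),e,'yaw',round(np.arctan2(*(P[1]-P[0]+P[2]-P[3])[1::-1])+np.pi/2,3))
hsv=cv2.cvtColor(cv2.GaussianBlur(c['pixels'],(3,3),0),cv2.COLOR_BGR2HSV);H,S,V=cv2.split(hsv)
def blob(n,m,roi,z):
    a,b,cc,d=roi; mm=np.zeros((480,640),'uint8'); mm[b:d,a:cc]=(m[b:d,a:cc]*255).astype('uint8')
    mm=cv2.morphologyEx(mm,cv2.MORPH_CLOSE,np.ones((7,7))); mm=cv2.morphologyEx(mm,cv2.MORPH_OPEN,np.ones((7,7)))
    k=max(cv2.findContours(mm,0,2)[0],key=cv2.contourArea); p=cv2.boxPoints(cv2.minAreaRect(k)); i=np.argmin(p.sum(1)); p=np.roll(p,-i,0)
    print(p.round(0).tolist()); box(n,p,z)
g=S>48
blob('gift',g|((H>60)&(H<95)),(170,190,300,295),.045)
blob('soap',g,(420,195,490,275),.024)
blob('soap@12',g,(420,195,490,275),.012)
blob('white',(S<20)|((H>165)&(S>100)),(310,66,420,135),.032)
blob('ink',(H>90)&(H<130)&(S>60),(131,66,225,135),.018)
box('gifthand',[(186,216),(273,199),(285,262),(201,279)],.045)
print(ray(c,[(130,68),(300,66),(500,64)],.034))
print(ray(c,[(121,80),(131,146),(506,75),(498,142)],.024))
```

```text
[[184.0, 214.0], [274.0, 197.0], [287.0, 264.0], [197.0, 282.0]]
gift [0.4922 0.1422 0.045 ] [np.float64(0.1218), np.float64(0.0943), np.float64(0.128), np.float64(0.0958)] yaw 0.191
[[439.0, 202.0], [479.0, 212.0], [465.0, 267.0], [425.0, 258.0]]
soap [ 0.4912 -0.1535  0.024 ] [np.float64(0.0561), np.float64(0.0809), np.float64(0.0585), np.float64(0.0801)] yaw -0.256
[[439.0, 202.0], [479.0, 212.0], [465.0, 267.0], [425.0, 258.0]]
soap@12 [ 0.4879 -0.1574  0.012 ] [np.float64(0.0573), np.float64(0.0826), np.float64(0.0598), np.float64(0.0819)] yaw -0.256
[[328.0, 71.0], [399.0, 71.0], [399.0, 127.0], [328.0, 127.0]]
white [ 0.6689 -0.026   0.032 ] [np.float64(0.0864), np.float64(0.0654), np.float64(0.0898), np.float64(0.0653)] yaw -0.008
[[133.0, 74.0], [209.0, 74.0], [209.0, 122.0], [133.0, 122.0]]
ink [0.6722 0.217  0.018 ] [np.float64(0.0945), np.float64(0.0575), np.float64(0.0976), np.float64(0.0577)] yaw -0.003
gifthand [0.4928 0.1411 0.045 ] [np.float64(0.117), np.float64(0.0875), np.float64(0.1186), np.float64(0.0894)] yaw 0.195
[[ 0.70593283  0.25701601  0.034     ]
 [ 0.70749911  0.05191542  0.034     ]
 [ 0.70759433 -0.18911687  0.034     ]]
[[ 0.69340242  0.27424747  0.024     ]
 [ 0.61402305  0.27323688  0.024     ]
 [ 0.69618014 -0.20207136  0.024     ]
 [ 0.61600105 -0.20206082  0.024     ]]
```

The numbers agree between views:
- Gift: about (.491,.141), yaw .18.
- Soap: about (.489,-.155), yaw -.256.
- Rail: back face x≈.7065, square to the world, middle y≈.033.
- Left gap: y .017 to .17, centre .093.

I'll take a close check of the gift in the grasp orientation before the tight 9 mm straddle.

```bash
cat >> h.py <<'E'
def qd(a): return (R.from_euler('z',a)*R.from_quat([1,0,0,0])).as_quat()
E
python3 - <<'E'
from h import *
import pickle
a=np.pi/2+.18
ctrl.move_pose([.491+.01,.141-.06,.21],qd(a))
c=cam('wrist'); cv2.imwrite('pics/w3.png',c['pixels']); pickle.dump(c,open('w3.pkl','wb')); print(c['t'],ctrl.current_clock(),ctrl.current_q())
E
```

```text
[0.48636512 0.16336467 0.39104673] 4.5167 [-1.08602651e-02  5.73806805e-02  1.69760070e+00 -7.36281149e-05
  1.38441009e+00 -1.89976720e-01]
```

View pics/w3.png

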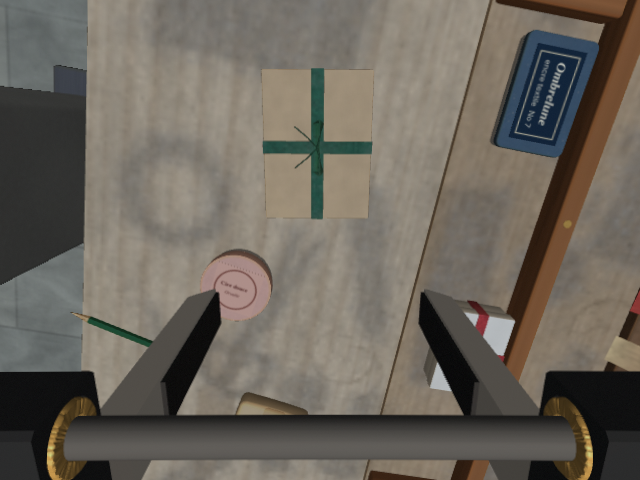

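The gift's top corners are at (262,69), (374,69), (369,219) and (266,218), and the sides look nearly aligned with the jaws. Next I'll compute, straddle, grip lightly and slide in one script, stopping on surprises.

Run:
```python
from h import *
import pickle
c=pickle.load(open('w3.pkl','rb'))
P=ray(c,[(262,69),(374,69),(369,219),(266,218)],.045)
e=[np.linalg.norm(P[i]-P[(i+1)%4]).round(4) for i in range(4)]
d1=P[1]-P[0]+P[2]-P[3]; d2=P[0]-P[3]+P[1]-P[2]
y1=np.arctan2(d1[1],d1[0]); y2=np.arctan2(d2[1],d2[0])-np.pi/2; ctr=P.mean(0); yaw=(y1+2*y2)/3
print(ctr,e,y1,y2,yaw)
assert abs(ctr[0]-.491)<.005 and abs(ctr[1]-.141)<.005 and abs(yaw-.18)<.05
x,y=ctr[:2]; q=qd(np.pi/2+yaw)
ctrl.grip(1.0)
ctrl.move_pose([x,y,.10],q)
print('w',ctrl.current_grip_width(),ctrl.current_wrist_force())
if ctrl.move_linear([x,y,.006],v=.06,max_force=4): print('CONTACT',ctrl.current_tool_pos(),ctrl.current_wrist_force()); raise SystemExit
print(ctrl.current_tool_pos(),ctrl.current_wrist_force())
ctrl.grip(.80,grip_force=8)
print('w',ctrl.current_grip_width(),ctrl.current_wrist_force(),ctrl.current_clock())
```

```text
[0.48949407 0.1431555  0.045     ] [np.float64(0.0863), np.float64(0.1183), np.float64(0.088), np.float64(0.1173)] 0.1731516303560016 0.17378740910396595 0.1735754828546445
w 0.9993554293635852 [ 1.05953334 -0.71027948  0.38386438]
[0.48991492 0.14320573 0.00641812] [-0.37920453 -1.03151195  0.29660803]
w 0.9068490385697113 [-1.23433807 -0.01779789  2.37952762] 7.3333
```

Gripped at 85.2 mm, which matches the box. Sliding it in.

Run:
```python
from h import *
import pickle
q=qd(np.pi/2)
print(ctrl.move_linear([.555,.093,.0064],rotation=q,v=.06,max_force=15),ctrl.current_tool_pos(),ctrl.current_wrist_force(),ctrl.current_grip_width())
print(ctrl.move_linear([.641,.093,.0064],v=.06,max_force=12),ctrl.current_tool_pos(),ctrl.current_wrist_force(),ctrl.current_grip_width())
ctrl.grip(1.0)
print(ctrl.current_grip_width())
ctrl.move_linear([.641,.093,.09],v=.1)
ctrl.move_linear([.54,.093,.25],rotation=qd(0),v=.15)
c=cam('wrist'); cv2.imwrite('pics/w4.png',c['pixels']); pickle.dump(c,open('w4.pkl','wb')); print(ctrl.current_tool_pos(),ctrl.current_clock())
```

```text
False [0.55508362 0.09279178 0.0062712 ] [-1.30161114 -0.3674205   0.39634351] 0.9026796048179699
False [0.64113726 0.09297933 0.00630575] [ 0.71606641 -0.99882528 -2.2400131 ] 0.9080093023424387
0.9995257348141808
[0.53979736 0.09296212 0.24933585] 13.575
```

View pics/w4.png

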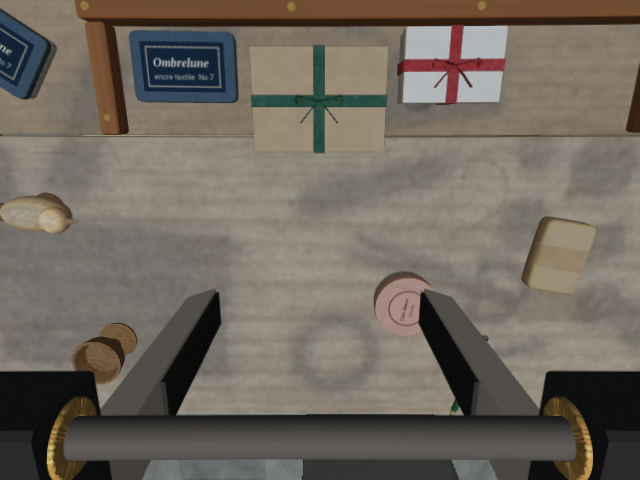

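The gift sits in the gap. Its top is at (250,47), (387,45), (385,152) and (253,152), and it looks square. Next: check the clearances, then push from the front with both fingers.

Run:
```python
from h import *
import pickle
c=pickle.load(open('w4.pkl','rb'))
def box(n,pts,z):
    P=ray(c,pts,z); e=[np.linalg.norm(P[i]-P[(i+1)%4]).round(4) for i in range(4)]
    print(n,P.mean(0).round(4),e,'yaw',round(np.arctan2(*(P[1]-P[0]+P[2]-P[3])[1::-1])+np.pi/2,3),'y',P[:,1].round(4))
box('gift',[(250,47),(387,45),(385,152),(253,152)],.045)
box('white',[(407,26),(506,27),(500,103),(403,102)],.032)
box('ink',[(130,31),(236,32),(237,102),(133,100)],.018)
print(ray(c,[(130,17),(400,22),(630,25)],.034))
```

```text
gift [0.6411 0.0934 0.045 ] [np.float64(0.1154), np.float64(0.0878), np.float64(0.1194), np.float64(0.0863)] yaw 0.006 y [0.1513 0.0359 0.0335 0.1529]
white [ 0.6709 -0.0257  0.032 ] [np.float64(0.0849), np.float64(0.0615), np.float64(0.0875), np.float64(0.0614)] yaw -0.014 y [ 0.0175 -0.0673 -0.0702  0.0173]
ink [0.6713 0.2162 0.018 ] [np.float64(0.0941), np.float64(0.0589), np.float64(0.0966), np.float64(0.0579)] yaw -0.01 y [0.2613 0.1672 0.1699 0.2665]
[[ 0.70824528  0.25330536  0.034     ]
 [ 0.70487704  0.02408303  0.034     ]
 [ 0.70119279 -0.1708358   0.034     ]]
```

Run:
```python
from h import *
import pickle
for n,xs,r in(('w2',[(225,320),(410,490)],(60,75)),('w4',[(110,245),(255,390),(515,620)],(5,35))):
    c=pickle.load(open(n+'.pkl','rb')); S=cv2.cvtColor(c['pixels'],cv2.COLOR_BGR2HSV)[:,:,1].astype(float)
    pts=[]
    for a,b in xs:
        for u in range(a,b,5):
            col=S[r[0]-6:r[1],u]; th=110
            k=np.where((col[:-1]>th)&(col[1:]<=th))[0]
            if len(k): pts.append((u,r[0]-6+k[-1]+.5))
    P=ray(c,pts,.034); f=np.polyfit(P[:,1],P[:,0],1); res=P[:,0]-np.polyval(f,P[:,1])
    ok=abs(res)<.003; f=np.polyfit(P[ok,1],P[ok,0],1); print(n,len(pts),ok.sum(),'yaw',-f[0],'x at .093,-.139',np.polyval(f,[.093,-.139]),res[ok].std(),pts[::12])
```

```text
w2 35 35 yaw 0.0029219531692092965 x at .093,-.139 [0.70494114 0.70561904] 0.00030101572516584536 [(225, np.float64(68.5)), (285, np.float64(68.5)), (435, np.float64(66.5))]Traceback (most recent call last):
  File "<stdin>", line 11, in <module>
  File "h.py", line 18, in ray
    u=cv2.undistortPoints(np.array(uv,float).reshape(-1,1,2),c['K'],c['D']).reshape(-1,2)
      ~~~~~~~~~~~~~~~~~~~^^^^^^^^^^^^^^^^^^^^^^^^^^^^^^^^^^^^^^^^^^^^^^^^^^
cv2.error: OpenCV(4.12.0) /io/opencv/modules/calib3d/src/undistort.dispatch.cpp:347: error: (-215:Assertion failed) CV_IS_MAT(_src) && CV_IS_MAT(_dst) && (_src->rows == 1 || _src->cols == 1) && (_dst->rows == 1 || _dst->cols == 1) && _src->cols + _src->rows - 1 == _dst->rows + _dst->cols - 1 && (CV_MAT_TYPE(_src->type) == CV_32FC2 || CV_MAT_TYPE(_src->type) == CV_64FC2) && (CV_MAT_TYPE(_dst->type) == CV_32FC2 || CV_MAT_TYPE(_dst->type) == CV_64FC2) in function 'cvUndistortPointsInternal'
```

The rail yaw is about 0 (the two views give ±.004) and the back face x is about .7055. Pushing with yaw 0.

Run:
```python
from h import *
ctrl.grip(.6)
ctrl.move_linear([.572,.093,.10],v=.15)
print(ctrl.move_linear([.572,.093,.010],v=.1,max_force=6))
f0=np.array(ctrl.current_wrist_force())
print(ctrl.move_linear([.604,.093,.010],v=.04,max_force=8),ctrl.current_tool_pos(),ctrl.current_wrist_force()-f0)
print(ctrl.move_linear([.622,.093,.010],v=.02,max_force=8),ctrl.current_tool_pos(),ctrl.current_wrist_force()-f0)
ctrl.sleep(.2); print(ctrl.current_tool_pos(),ctrl.current_wrist_force()-f0,ctrl.current_ft_torque(),ctrl.current_clock())
```

```text
False
False [0.60431501 0.09297857 0.00994096] [-0.84483924 -0.05123963 -0.64832877]
True [0.61231525 0.09288848 0.00918983] [-0.50753497  1.34197676 -0.10132761]
[0.61085805 0.09296276 0.00836631] [0.5762149  0.53287526 0.38424499] [ 0.05343234  0.05164908 -0.00873264] 18.275
```

Contact came where expected (.6123 vs .6125). Now back off and take the soap.

Run:
```python
from h import *
ctrl.move_linear([.57,.093,.010],v=.06)
ctrl.move_linear([.57,.093,.11],v=.15)
ctrl.grip(1.0)
q=qd(np.pi/2-.256)
ctrl.move_pose([.489,-.155,.11],q)
print(ctrl.move_linear([.489,-.155,.005],v=.08,max_force=5),ctrl.current_tool_pos())
ctrl.grip(.3,grip_force=12)
print('w mm',ctrl.current_grip_width()*94)
ctrl.move_linear([.489,-.155,.08],v=.1)
ctrl.move_linear([.58,-.139,.08],rotation=qd(np.pi/2),v=.12)
print('w mm',ctrl.current_grip_width()*94,ctrl.current_clock())
c=cam('side'); cv2.imwrite('pics/s2.png',cv2.resize(c['pixels'][150:350,220:440],None,fx=3,fy=3,interpolation=cv2.INTER_CUBIC)[:600,:800])
```

```text
False [ 0.48955466 -0.15525643  0.00560835]
w mm 75.97730600417927
w mm 76.22726639393458 25.9583
```

View pics/s2.png

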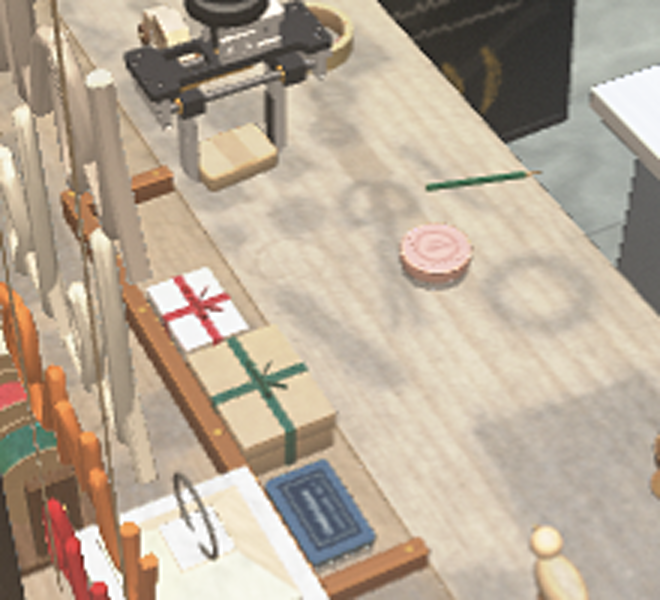

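The side view shows the soap held level by its long ends (76 mm), because its long axis pointed away from the robot. The gift is in place between its neighbours. I'll turn the tool so that axis runs along the rail. The fingers then take 102 mm of the 142 mm gap, so the soap can go in directly.

Run:
```python
from h import *
import pickle
q=qd(np.pi)
ctrl.move_linear([.58,-.139,.10],rotation=q,v=.05)
ctrl.move_linear([.672,-.139,.07],v=.12)
print('w',ctrl.current_grip_width()*94,ctrl.current_tool_pos())
print(ctrl.move_linear([.672,-.139,.0062],v=.05,max_force=5),ctrl.current_tool_pos())
print(ctrl.move_linear([.685,-.139,.0062],v=.02,max_force=5),ctrl.current_tool_pos(),ctrl.current_wrist_force())
ctrl.grip(.91)
p=ctrl.current_tool_pos(); print(p,ctrl.current_grip_width()*94)
ctrl.move_linear([p[0],p[1],.10],v=.1)
ctrl.move_linear([.50,.0,.30],rotation=qd(np.pi),v=.2)
c=cam('wrist'); cv2.imwrite('pics/w5.png',c['pixels']); pickle.dump(c,open('w5.pkl','wb')); print(ctrl.current_clock())
```

```text
w 75.95092152841758 [ 0.67157696 -0.13895032  0.06994943]
False [ 0.67245003 -0.13914495  0.00678666]
True [ 0.67928602 -0.13893511  0.00539044] [-0.36838644 -0.71482887  3.23682255]
[ 0.67736145 -0.13827891  0.00372317] 85.2769378067689
33.8083
```

View pics/w5.png

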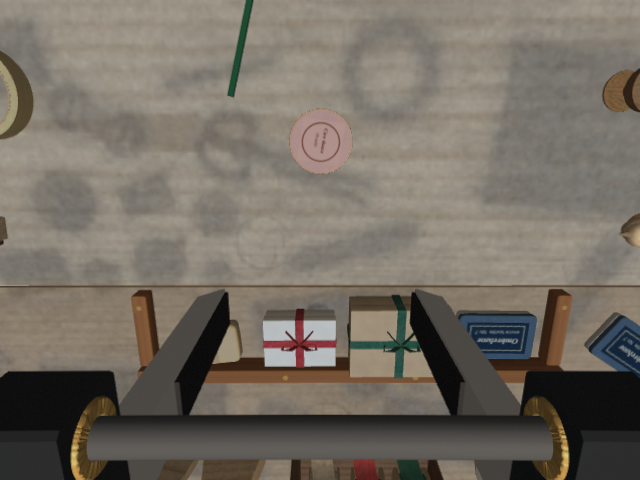

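Contact at x .679 plus half of 53 gives .7058, which is the bar. The fingers hide the row in this view, so I'll look from the other side as before.

Run:
```python
from h import *
import pickle
ctrl.move_pose([.58,.03,.33],qd(0))
c=cam('wrist'); cv2.imwrite('pics/w6f.png',c['pixels']); pickle.dump(c,open('w6.pkl','wb')); print(ctrl.current_clock())
cv2.imwrite('pics/w6.png',cv2.resize(c['pixels'][20:240,40:600],None,fx=800/560,fy=800/560,interpolation=cv2.INTER_CUBIC))
```

```text
36.5667
```

View pics/w6.png

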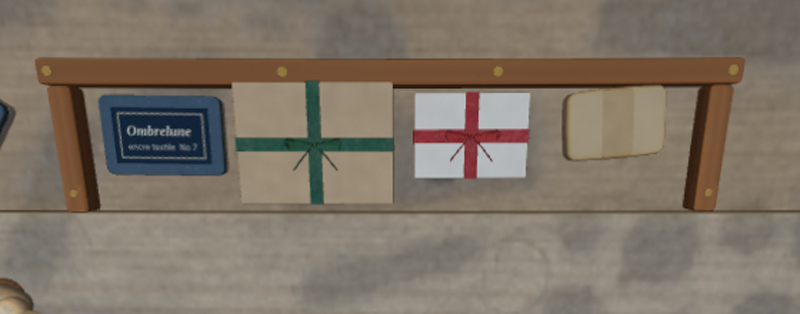

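The gift looks flush. The soap at crop (565–665, 87–160) is turned about 0.1 rad, with its left end off the bar. I'll square it by pushing the front face with both fingers.

Run:
```python
from h import *
import pickle
c=pickle.load(open('w6.pkl','rb')); s=560/800
def box(n,pts,z):
    P=ray(c,(np.array(pts,float)+.5)*s-.5+[40,20],z); e=[np.linalg.norm(P[i]-P[(i+1)%4]).round(4) for i in range(4)]
    print(n,P.mean(0).round(4),e,'yaw',round(np.arctan2(*(P[1]-P[0]+P[2]-P[3])[1::-1])+np.pi/2,3),'y',P[:,1].round(4),'x',P[:,0].round(4))
box('gift',[(232,84),(392,82),(392,204),(241,204)],.045)
box('white',[(414,93),(530,94),(526,178),(415,178)],.032)
box('ink',[(98,96),(222,97),(226,174),(107,175)],.018)
box('soap',[(564,95),(664,86),(665,152),(569,160)],.018)
print(ray(c,(np.array([(100,85),(400,86),(700,86)])+.5)*s-.5+[40,20],.034))
ctrl.grip(.4)
ctrl.move_linear([.61,-.138,.10],rotation=qd(0),v=.2)
print(ctrl.move_linear([.61,-.138,.008],v=.1,max_force=6))
f0=np.array(ctrl.current_wrist_force())
print(ctrl.move_linear([.630,-.138,.008],v=.04,max_force=8),ctrl.current_tool_pos())
print(ctrl.move_linear([.652,-.138,.008],v=.02,max_force=8),ctrl.current_tool_pos(),ctrl.current_wrist_force()-f0)
p=ctrl.current_tool_pos()
ctrl.move_linear([.60,-.138,.008],v=.06)
ctrl.move_linear([.60,-.138,.11],v=.15)
ctrl.move_pose([.58,-.02,.30],qd(0))
c=cam('wrist'); cv2.imwrite('pics/w7f.png',c['pixels']); pickle.dump(c,open('w7.pkl','wb')); print(ctrl.current_clock())
cv2.imwrite('pics/w7.png',cv2.resize(c['pixels'][20:240,40:600],None,fx=800/560,fy=800/560,interpolation=cv2.INTER_CUBIC))
```

```text
gift [0.6644 0.0935 0.045 ] [np.float64(0.1165), np.float64(0.0873), np.float64(0.1164), np.float64(0.0859)] yaw 0.007 y [0.1516 0.0351 0.0355 0.1519] x [0.707  0.7085 0.6212 0.6211]
white [ 0.6708 -0.0255  0.032 ] [np.float64(0.0873), np.float64(0.0613), np.float64(0.087), np.float64(0.0621)] yaw -0.006 y [ 0.0187 -0.0686 -0.0695  0.0175] x [0.7021 0.7012 0.6399 0.64  ]
ink [0.6711 0.2158 0.018 ] [np.float64(0.0954), np.float64(0.0578), np.float64(0.0952), np.float64(0.0592)] yaw 0.004 y [0.2626 0.1672 0.1691 0.2643] x [0.7005 0.7001 0.6423 0.6413]
soap [ 0.6802 -0.1398  0.018 ] [np.float64(0.0766), np.float64(0.0493), np.float64(0.0758), np.float64(0.0491)] yaw 0.078 y [-0.0979 -0.1742 -0.1814 -0.1058] x [0.7015 0.7076 0.6589 0.653 ]
[[ 0.70691053  0.25237002  0.034     ]
 [ 0.7067731   0.02923287  0.034     ]
 [ 0.70600022 -0.19419921  0.034     ]]
False
False [ 0.62993703 -0.13792173  0.00782632]
True [ 0.64620114 -0.13737468  0.0069659 ] [ 0.52484507 -0.36593245  1.05824538]
44.3167
```

View pics/w7.png

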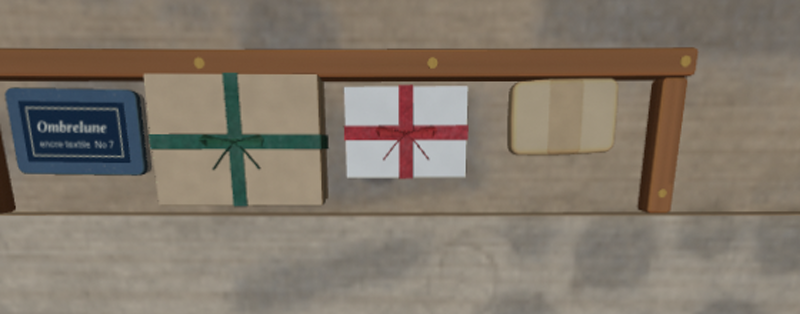

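The soap now looks square and back: corners at crop (512,81), (616,80), (612,153) and (515,154). One numeric check and a before/after comparison of the bystanders.

Run:
```python
from h import *
import pickle
c=pickle.load(open('w7.pkl','rb')); s=.7
S=cv2.cvtColor(c['pixels'],cv2.COLOR_BGR2GRAY).astype(float)
# front edge of soap: strongest vertical gradient per column
pts=[]
for u in range(412,460,3):
    col=cv2.GaussianBlur(S,(3,3),0)[118:136,u]; pts.append((u,118+np.argmax(abs(np.diff(col)))+.5))
P=ray(c,pts,.008); f=np.polyfit(P[:,1],P[:,0],1); print('soap front yaw',-f[0],'x',P[:,0].mean(),'std',(P[:,0]-np.polyval(f,P[:,1])).std())
P=ray(c,(np.array([(512,81),(616,80),(612,153),(515,154)],float)+.5)*s-.5+[40,20],.016); print(P.round(4)[:,:2].tolist())
a=pickle.load(open('side.pkl','rb'))['pixels']; b=cam('side')['pixels']
m=(cv2.absdiff(a,b).max(2)>40).astype('uint8'); m=cv2.morphologyEx(m,cv2.MORPH_OPEN,np.ones((3,3)))
n,_,st,_=cv2.connectedComponentsWithStats(m); print([r.tolist() for r in st[1:] if r[4]>25])
print(ctrl.current_clock())
```

```text
soap front yaw 0.03324056202411213 x 0.6577912930386408 std 0.000293998566174903
[[0.7067, -0.102], [0.7071, -0.1768], [0.6567, -0.1793], [0.6562, -0.107]]
[[343, 0, 9, 5, 36], [302, 0, 153, 59, 3638], [490, 0, 36, 15, 301], [518, 0, 75, 135, 4402], [419, 10, 16, 31, 351], [480, 20, 7, 5, 31], [347, 23, 9, 7, 41], [287, 24, 58, 139, 3311], [434, 24, 48, 143, 4982], [349, 31, 7, 5, 33], [346, 37, 14, 8, 66], [479, 39, 3, 10, 30], [334, 41, 31, 35, 421], [558, 69, 9, 14, 71], [554, 95, 6, 8, 33], [487, 104, 18, 33, 371], [509, 112, 8, 11, 65], [508, 124, 8, 13, 63], [515, 149, 36, 34, 634], [539, 149, 24, 21, 346], [316, 159, 9, 10, 67], [312, 210, 25, 8, 117], [271, 237, 8, 5, 29], [349, 254, 53, 45, 816], [283, 260, 48, 48, 959]]
44.3667
```

The measures of soap yaw disagree (.006 by corners, .033 by front-edge gradient). A firmer two-finger push is cheap, so I'll do it and measure again.

Run:
```python
from h import *
import pickle
ctrl.grip(.48)
ctrl.move_linear([.61,-.1395,.10],rotation=qd(0),v=.25)
print(ctrl.move_linear([.61,-.1395,.008],v=.1,max_force=6))
ctrl.move_linear([.640,-.1395,.008],v=.05,max_force=8)
print(ctrl.move_linear([.656,-.1395,.008],v=.02,max_force=15),ctrl.current_tool_pos()); ctrl.sleep(.2); print(ctrl.current_tool_pos(),ctrl.current_ft_torque())
ctrl.move_linear([.60,-.1395,.008],v=.08)
ctrl.move_linear([.60,-.1395,.11],v=.2)
ctrl.move_pose([.58,-.14,.17],qd(0))
c=cam('wrist'); cv2.imwrite('pics/w8.png',c['pixels']); pickle.dump(c,open('w8.pkl','wb')); print(ctrl.current_clock())
```

```text
False
True [ 0.64676715 -0.1386444   0.00676029]
[ 0.64623463 -0.13846361  0.00609315] [ 0.00396246  0.05584086 -0.0373942 ]
50.2417
```

View pics/w8.png

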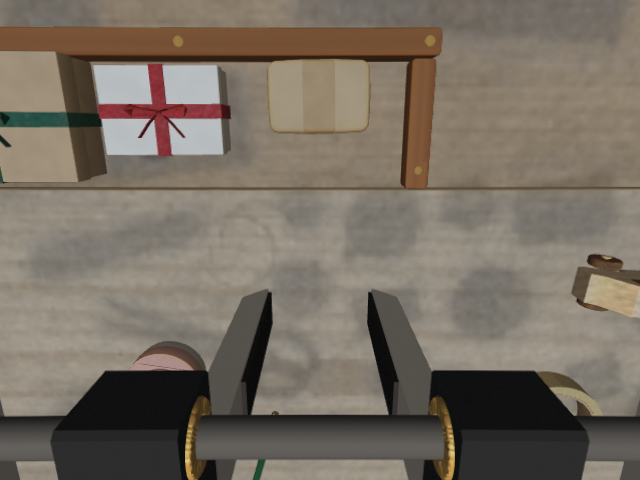

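The close view shows the soap at (268–370, 60–132). It is square, against the bar, and clear of the white gift and the end piece. Everything is released and the arm is well above, so I'll hand in.

Run:
```python
from h import *
ctrl.move_linear([.56,-.1,.25],v=.2)
print(ctrl.current_clock()); ctrl.hand_in()
```

```text
50.85
the job is handed in; nothing more can be done
```

I slid the brown gift into the gap between the ink tin and the white gift, then set the soap flat in the gap right of the white gift. I handed in at 50.9 s of the 72 s, with the arm clear of everything; no verdict was reported.

- **Gift:** I held it lightly and slid it on the table without lifting, then pushed it back with two fingers until it met the back bar. Afterwards it measured about 0.007 rad off square, with roughly 16 mm free on each side.
- **Soap:** When I first set it down it was turned about 0.08 rad, so I pushed it square from the front. Two checks then disagreed (0.006 and 0.033 rad), so I pushed again more firmly. In the last close view it looks square and against the bar, about 30 mm from its neighbours, but I judged that by eye and did not measure it again.
- **Things in the row:** The white gift and ink tin measured the same within about 1 mm before and after the gift went in. After the soap went in I checked the white gift only by eye.
- **Bystanders:** I saw no sign that any had moved. A before-and-after side picture differed mainly where the arm, gift and soap had moved. It also showed a few small patches near the tape and the white gift that I took to be the gripper or shadows and did not trace.

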